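# Chock the rocking magnetic stirrer

## Task

The magnetic stirrer rocks because the screw foot under its front left corner (towards the robot, on the robot's left) is too short and hangs clear of the bench. With the fingertips only, push the wooden wedge along the bench, thin end first, in under that foot until it just fills the gap, then press down on that corner of the housing to feel whether it still rocks and push the wedge a little further if it does. Finish while still pressing down firmly on that corner, with the stirrer steady and level on the wedge; do not grip or lift anything, do not shove the stirrer out of its place, and leave the bottle on its plate and the things round it standing.

Things in the scene. Friction and masses are not known exactly. Their poses are not given: they have to be found in the camera images.
- stirrer: magnetic stirrer, loose, about 1.5 kg: white box housing 160 x 160 mm, black control panel with knob on its front (-x), round steel plate (112 mm across) on top. Origin: centre of the footprint at the level of the good feet's soles, which is bench level. x to its back, y to its left, z up. Housing from z = 18 mm to its flat top at 72 mm, plate to 81 mm. Four round screw feet at x, y = +-60 mm
- corner_top (a point): point on the flat housing top straight above the short foot (x -60, y +60, z 72 mm of the stirrer), the place to press; the plate's rim is 29 mm away. Pressed here with more than about 3 N the unchocked stirrer rocks down at this corner until the short foot meets the bench, 4 to 9 mm lower; chocked, it stays level. Axes as the stirrer's
- short_foot: the short screw foot at the stirrer's front left corner (x -60, y +60 mm of the stirrer), black, round, 24 mm across; it does not move in the stirrer. Origin: lowest point, in the middle of its slightly domed sole, which hangs 4 to 9 mm above the bench before the wedge is under it. Axes as the stirrer's
- wedge: hardwood wedge lying flat on the bench to the stirrer's left, 90 g: 110 mm long, 42 mm wide, 2 mm thick at the thin end (its -y), rising evenly to 18 mm at the flat upright end face of the thick end (its +y). Origin: centre of the underside, z up. Friction keeps it where it is pushed; sliding it takes under 1 N, and the push needed rises to several newtons once it is snug under the foot
- wedge_tip (a point): middle of the lower edge of the wedge's thin end, 55 mm from its origin along its -y. Axes as the wedge's
- wedge_back (a point): centre of the wedge's upright thick end face (42 mm wide, 18 mm high), 55 mm from its origin along its +y, 9 mm above the bench: the place to push, towards the wedge's -y
- plate_bottle: small brown bottle, 38 mm across and 87 mm tall, standing loose on the stirrer's plate, a little towards the back right; origin at the centre of its bottom, z up. Leave it standing
- vial_a: vial with blue cap, 31 mm across and 56 mm tall, a bystander behind the wedge; origin at the centre of its bottom
- vial_b: another such vial with blue cap, 30 mm across and 56 mm tall, a bystander behind the wedge; origin at the centre of its bottom
- saline: white plastic flask, 54 x 78 x 124 mm, a bystander on the left; origin at the centre of its bottom
- vial_c: brown vial, 37 mm across and 75 mm tall, a bystander on the right of the stirrer; origin at the centre of its bottom
Not all that is in view belongs to the job. What is shaped like the plate_bottle but purple is not meant.

How it is judged (in metres and radians):
On the way:
1. the wedge's thin end has been pushed in under the short foot, with nothing yet pressing on the stirrer (y of short_foot in the frame of wedge between -0.05 and 0.03 m and x of short_foot in the frame of wedge between -0.024 and 0.024 m and contact force between the fingers and stirrer below 0.5 N), for 0.1 s.
At the end, for the whole second after the job is handed in: the fingertips press on the stirrer with more than 5 N and do not touch the wedge; the wedge carries the short foot with more than 1.5 N; the stirrer is within 0.020 rad of level, at rest, and within 20 mm of where it stood; the bottle on the plate stands upright (contact force between the fingers and stirrer above 5 N and contact force between wedge and short_foot above 1.5 N and angle between stirrer's own z axis and vertical below 0.02 rad and contact force between the fingers and wedge below 0.5 N and distance of stirrer from where it was at the start of the episode below 0.02 m and angle between plate_bottle's own z axis and vertical below 0.1 rad and linear speed of stirrer below 0.01 m/s); the arm keeps its last pose, push and grip.
It fails at once if the wedge is lifted off the bench or tipped (origin more than 10 mm up, or tilted more than 0.25 rad) (height (world z) of wedge above 0.01 m or angle between wedge's own z axis and vertical above 0.25 rad).
It fails at once if the wedge is gripped or rammed (fingers on it with more than 25 N) (contact force between the fingers and wedge above 25 N).
It fails at once if the stirrer is lifted, tipped (more than 0.16 rad, or origin more than 15 mm up) or shoved more than 30 mm (angle between stirrer's own z axis and vertical above 0.16 rad or height (world z) of stirrer above 0.015 m or distance of stirrer from where it was at the start of the episode above 0.03 m).
It fails at once if the bottle on the plate is knocked over (tilted more than 0.4 rad) (angle between plate_bottle's own z axis and vertical above 0.4 rad).
It fails at once if a bystander is pushed more than 30 mm or knocked over (distance of any of vial_a, vial_b, saline, vial_c from where it was at the start of the episode above 0.03 m or angle between any of vial_a, vial_b, saline, vial_c's own z axis and vertical above 0.4 rad).
It also fails if it takes over 54 s, if anything falls off the work surface, if the arm or the gripper's body presses on something with over 40 N, if the wrist force passes 120 N, or if a joint passes its speed limit or range.

## Robot

A 6-joint arm with a two-finger parallel gripper is mounted at the origin on a cart in front of the work surface, level with it; the furniture and walls round the work are solid. World frame = base frame: x ahead of the robot, y to its left, z up, the work surface at z = 0. Lengths are in m, angles in degrees, forces in N, time in s.
With the tool pointing down it reaches from about 0.4 to 0.825 m from the base axis. Payload 7 kg.
Tool frame: the origin (TCP) lies at the very end of the fingers, on their centre line; the grasp point (between the pads) lies 19 mm behind it (ctrl.tcp_to_grasp is the distance from the TCP to the grasp point, in m); z points along the fingers, y is the direction in which the jaws open and shut (so a half turn about z gives the same grasp; the last joint's range is limited). The gripper opens to 88 mm and grips with 3 to 60 N. Pads are 19 mm wide; open, the fingers measure 130 mm over their backs; the gripper's body (78 mm by 193 mm) begins 47 mm behind the grasp point.
Start: joints at [88.757, 20.546, 0.682, 0, -70.136, -16.507], TCP at [0.206, 0.643, 0.204] pointing down, gripper open.
Joint ranges: [-176.03, 176.03], [-82.01, 121.73], [-58.28, 71.71], [-173.87, 95.51], [-174.79, -0.11], [-173.66, 173.66]. Speed limits (degrees/s): [136.94, 136.94, 172.46, 180, 180, 180].

## Interface

Orientations are given as [roll, pitch, yaw] about the fixed x, y, z axes, in that order (R = Rz(yaw) Ry(pitch) Rx(roll)).
In Python, from plant import ctrl gives the robot as it stands.
- The arm moves only by the tool jog_arm, never from a script. Its argument "commands" is a list of rows, each an object of numbers: "x", "y", "z": the shift along the tool's x, y, z in cm; "roll": the turn about the tool's z in rad. In form: [{"x": .., "y": .., "z": .., "roll": ..}, ...]. A call has 1 to 12 rows; each row shifts and turns the commanded pose from where the row before left it, along the tool's axes as they then stand; what a row does not reach is not made up. A row lasts 1/10 s, in which the tool goes at most 50 mm and 8.59 degrees, less where a joint would pass 70% of its speed; a pose out of reach is approached as far as the arm can. A call is refused whole if a number of a shift passes 5 or a number of a turn 0.15, either way. A call with a gripper value outside its range is refused whole. "gripper" is the finger opening in cm, from 0 to 8.76, set as the call begins (left out, the last holds). The fingers move at their own pace and stop on an object; the grip force is fixed at half the most. Time passes only in rows, so rows that do not move let the fingers close. It gives the time, the measured TCP pose, the force and the opening at its end, in the units of the state.
- ctrl.get_obs(): the state, without advancing time (a new reading comes with each control period).
- ctrl.snapshot(name): name is "side" or "top"; returns a dict with "image" (400x640x3 uint8, red, green, blue), "mtx" (3x3 intrinsics, pixels), "position" and "orientation" of the camera in the world. Camera axes: x right, y up, looking along -z (the intrinsics and any distortion apply to the point x, -y, -z); pixel columns grow to the right and rows downward; lengths in m; the calibration is good to about 2 mm. A picture is of the moment at which its call begins. There is no depth.
- ctrl.close_job(): hands the job in, once; it reports no verdict.
Trained networks look in the newest picture that a camera, given by its name, has taken for a name from the list of things; names that differ only in an ending like _2 or _b are one class to them, and where a whole thing is asked for, a point or a joint stands for the part that bears it (a point fixed in the world has none). Each returns a list of dicts, best first, with "confidence" (0 to 1); they miss things now and then, are a little off and sometimes report something else, mostly with a low value. They report only what shows in the picture. A call takes as long as a camera call. They do not tell look-alikes from the thing itself.
- ctrl.search_frame(camera, query): "position" ([column, row] as shares, 0 to 1, of the picture: columns of its width, rows of its height, amid what is visible of it).
- ctrl.regions_of(camera, query): "mask" (400x640 bool, what is visible of it) and "position" ([column, row] as shares, 0 to 1, of the picture: columns of its width, rows of its height, amid what is visible of it).
The state is a dict: "clock": time; "joint_pos": joint angles; "qvel": joint speeds; "tau": joint torques, N m; "tool_pos": TCP position; "orientation": TCP orientation; "force": force on the tool from outside, world axes, zero at the start; "moment": the same for the moment, N m; "opening": finger opening in m.
Only numpy, scipy, OpenCV 4.12 (cv2) and the standard library are available. Lean on these libraries where they do the work, as an engineer would, in place of code of your own. Each camera call takes 0.05 s, during which the arm holds its last target.

## Working session

There is one attempt and no reset: what is moved stays moved. The work goes in short steps, Python scripts to look and compute and a tool call to move; the robot and the scene stay as the last step left them, time stands still between calls to the robot, and variables do not carry over. Pictures are saved under pics/ and viewed, and the job is handed in when it is done.

Besides the shell and the picture viewer there is one more tool, called after "Emit:" by a JSON object that holds its "fn" and its "kwargs". jog_arm: Moves the arm, as the interface text tells. Its arguments: {"type":"object","properties":{"commands":{"type":"array"},"gripper":{"type":"number"}},"required":["commands"]}

```bash
mkdir -p pics; ls; cat > h.py <<'E'
from plant import ctrl
import numpy as np, cv2
def shot(name, fn):
    s=ctrl.snapshot(name); cv2.imwrite('pics/'+fn, cv2.cvtColor(np.asarray(s['image']),cv2.COLOR_RGB2BGR)); return s
E
python3 - <<'E'
from h import *
o=ctrl.get_obs(); print(o)
for n in('top','side'):
    s=shot(n,n+'0.png'); print(n,{k:v for k,v in s.items() if k!='image'})
    np.savez('cam_'+n,**{k:np.asarray(v) for k,v in s.items()if k!='image'})
    for q in ['stirrer','short_foot','wedge','plate_bottle','vial_a','saline','vial_c']:
        print(q,[(np.round(np.array(d['position'])*[640,400],1).tolist(),round(d['confidence'],2)) for d in ctrl.search_frame(n,q)])
E
```

```text
pics
{'clock': 0.0, 'joint_pos': array([ 8.87569645e+01,  2.05903248e+01,  6.31222847e-01, -2.07957240e-02,
       -7.01355217e+01, -1.65066071e+01]), 'qvel': array([ 0.0565859 ,  0.02507553,  0.0493037 , -0.00719622, -0.06339317,
       -0.00334513]), 'tau': array([-1.27164363e-03, -5.82710016e+01,  2.93047893e+01,  6.99743852e+00,
        6.81135280e-03, -1.60322097e-04]), 'tool_pos': array([0.20564603, 0.64233233, 0.20321375]), 'orientation': array([ 1.79903721e+02, -8.14427754e-03, -1.77567182e+01]), 'force': array([-0.21846526,  0.51471108,  0.19062038]), 'moment': array([0.03567403, 0.01663962, 0.01458888]), 'opening': 0.08791054036508306}
top {'mtx': array([[450.9285147 ,   0.        , 319.41330635],
       [  0.        , 450.9285147 , 204.97135554],
       [  0.        ,   0.        ,   1.        ]]), 'position': array([0.32988482, 0.07546711, 1.29353785]), 'orientation': array([ 10.28146531,  -0.48231881, -90.46075929])}
stirrer [([363.2, 210.9], 0.75)]
short_foot []
wedge [([289.4, 231.1], 0.96), ([430.6, 229.5], 0.39)]
plate_bottle [([234.9, 214.6], 0.66), ([369.4, 197.1],
[... 201 characters left out ...]
ide {'mtx': array([[361.27615619,   0.        , 317.47825795],
       [  0.        , 361.27615619, 201.53829379],
       [  0.        ,   0.        ,   1.        ]]), 'position': array([0.10296838, 0.36890606, 0.82571523]), 'orientation': array([ 3.63155432e+01,  7.56494063e-02, -1.24891824e+02])}
stirrer [([355.4, 195.2], 0.65), ([310.2, 256.9], 0.22)]
short_foot []
wedge [([307.3, 254.3], 0.7), ([295.4, 211.2], 0.24), ([418.3, 179.1], 0.22)]
plate_bottle [([232.8, 268.1], 0.81), ([354.4, 167.5], 0.52)]
vial_a [([282.2, 219.2], 0.71), ([294.6, 210.8], 0.64), ([417.6, 175.3], 0.62)]
saline [([207.0, 244.5], 0.6)]
vial_c [([282.2, 219.2], 0.71), ([294.6, 210.8], 0.64), ([417.6, 175.3], 0.62)]
```

View pics/top0.png

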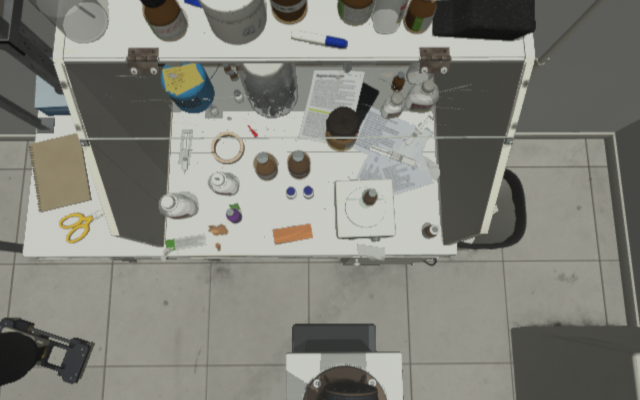

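View pics/side0.png

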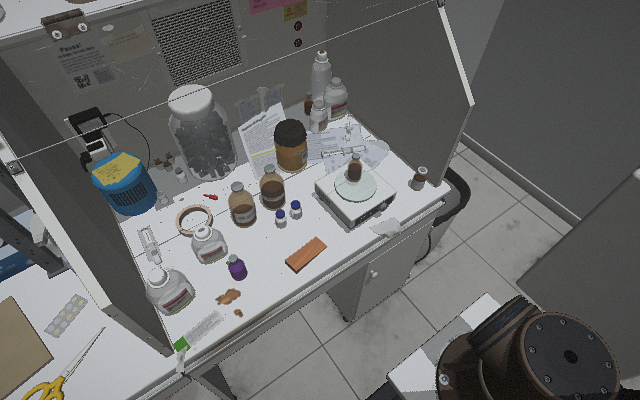

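```bash
cat >> h.py <<'E'
from scipy.spatial.transform import Rotation as Rn
def cam(n):
    c=np.load('cam_%s.npz'%n); return c['mtx'],c['position'],Rn.from_euler('xyz',c['orientation'],degrees=True).as_matrix()
def proj(n,P):
    K,p,R=cam(n); q=(np.atleast_2d(P)-p)@R; q=q*[1,-1,-1]; u=q@K.T; return u[:,:2]/u[:,2:]
def back(n,uv,z):
    K,p,R=cam(n); uv=np.atleast_2d(uv); d=np.c_[uv,np.ones(len(uv))]@np.linalg.inv(K).T*[1,-1,-1]; d=d@R.T
    return p+d*((z-p[2])/d[:,2])[:,None]
E
python3 - <<'E'
from h import *
im=cv2.imread('pics/top0.png'); cv2.imwrite('pics/topc.png',cv2.resize(im[140:290,200:460],None,fx=3,fy=3,interpolation=cv2.INTER_CUBIC))
im=cv2.imread('pics/side0.png'); cv2.imwrite('pics/sidec.png',cv2.resize(im[130:300,190:450],None,fx=3,fy=3,interpolation=cv2.INTER_CUBIC))
print(back('top',[289.4,231.1],.01),back('side',[307.3,254.3],.01))
print(proj('top',ctrl.get_obs()['tool_pos']),proj('side',ctrl.get_obs()['tool_pos']))
E
```

```text
[[0.48720855 0.14927882 0.01      ]] [[0.47418782 0.14273402 0.01      ]]
[[ 70.89020069 343.23556315]] [[ 94.63917461 537.85918154]]
```

View pics/topc.png

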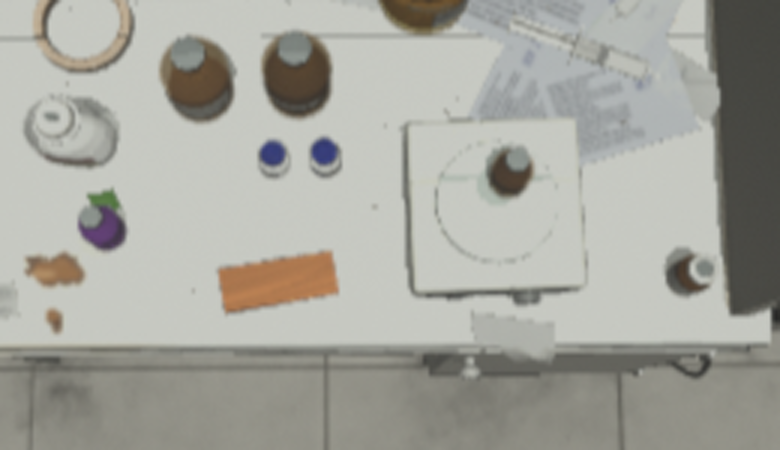

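View pics/sidec.png

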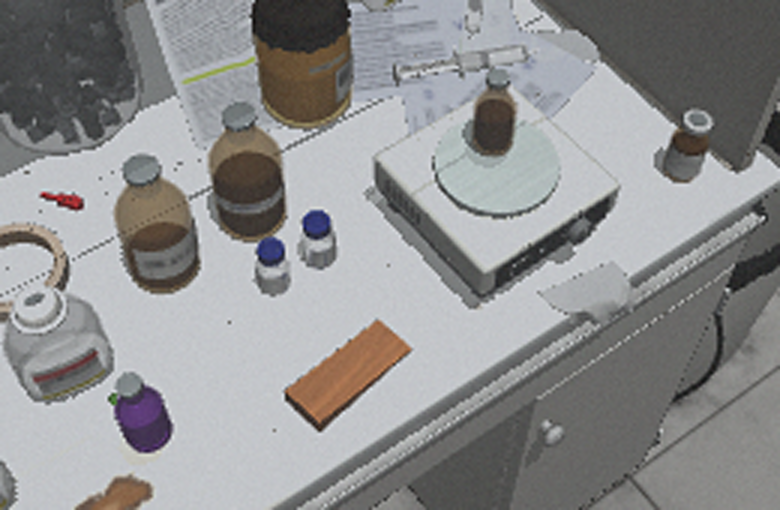

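```bash
python3 - <<'E'
from h import *
im=cv2.imread('pics/top0.png'); cv2.imwrite('pics/topd.png',cv2.resize(im[40:290,20:340],None,fx=2.4,fy=2.4,interpolation=cv2.INTER_CUBIC))
E
```

```text
(no output)
```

View pics/topd.png

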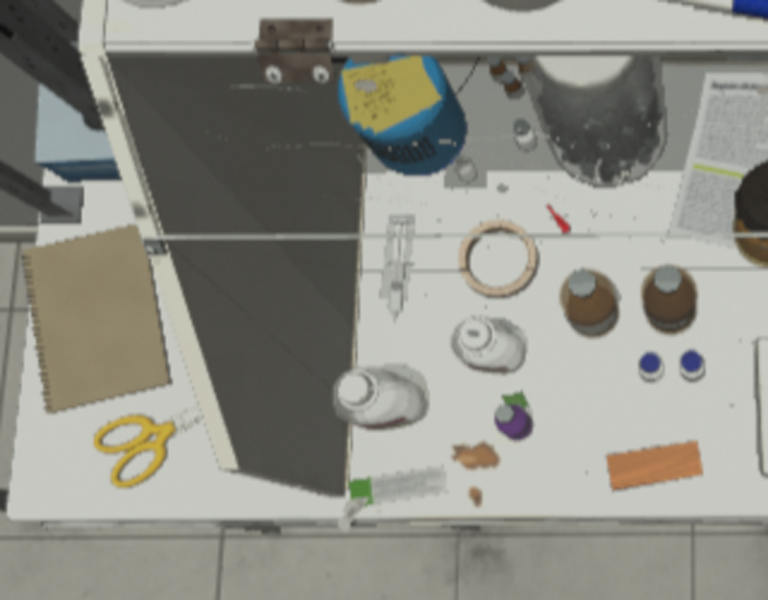

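```bash
python3 - <<'E'
from h import *
from scipy.optimize import least_squares
# hand corners of the housing top
ct=np.array([[407,123],[577,118],[585,286],[412,292]])/3+[200,140]-1/3
print('top corners',np.round(back('top',ct,.072)[:,:2],4).tolist())
cs=np.array([[374,158],[486,90],[619,187],[486,268]])/3+[190,130]-1/3
print('side corners',np.round(back('side',cs,.072)[:,:2],4).tolist())
# wedge corners topview: thin end right ; thick end left top z=.018
w=np.array([[219,269],[332,252],[338,292],[224,311]])/3+[200,140]-1/3
zz=[.018,.002,.002,.018]
print('wedge top',[np.round(back('top',w[i],zz[i])[0,:2],4).tolist() for i in range(4)])
w=np.array([[286,397],[377,320],[410,349],[321,428]])/3+[190,130]-1/3
print('wedge side',[np.round(back('side',w[i],zz[i])[0,:2],4).tolist() for i in range(4)])
# cam consistency tri
def tri(a,b):
    f=lambda P:np.r_[proj('top',P)[0]-a,proj('side',P)[0]-b]
    r=least_squares(f,[.5,.1,.1]);return np.round(r.x,3),round(np.abs(r.fun).max(),1)
for nm,a,b in [('platebottle cap',(517/3+200,157/3+140),(497/3+190,77/3+130)),('vialL cap',(272/3+200,152/3+140),(271/3+190,250/3+130)),('vialR cap',(324/3+200,150/3+140),(316/3+190,222/3+130)),
 ('purple cap',(91/3+200,216/3+140),(130/3+190,384/3+130)),('saline cap',(57/3+200,117/3+140),(40/3+190,303/3+130)),('brownL cap',(187/3+200,52/3+140),(141/3+190,169/3+130)),('brownR',(295/3+200,46/3+140),(239/3+190,116/3+130)),('vialc',(702/3+200,269/3+140),(698/3+190,122/3+130)),
 ('glassR',(515,137),(440,2)),('white2 cap',(168,202),(158,278))]: print(nm,*tri(a,b))
print('wall front bottom',back('top',[(165,246)],0))
print('bench front',back('top',[(300,254)],0))
E
```

```text
top corners [[0.6198, 0.0186], [0.6236, -0.1394], [0.4669, -0.1409], [0.4626, 0.0163]]
side corners [[0.6155, 0.023], [0.6231, -0.1106], [0.4648, -0.1349], [0.4645, 0.0138]]
wedge top [[0.4916, 0.1964], [0.5094, 0.0894], [0.4707, 0.0838], [0.4517, 0.1913]]
wedge side [[0.4844, 0.202], [0.5098, 0.0934], [0.4696, 0.0865], [0.4446, 0.1935]]
platebottle cap [ 0.568 -0.072  0.159] 0.1
vialL cap [0.597 0.144 0.047] 0.1
vialR cap [0.599 0.095 0.048] 0.1
purple cap [0.532 0.307 0.079] 0.1
saline cap [0.618 0.334 0.109] 0.2
brownL cap [0.669 0.215 0.137] 0.0
brownR [0.675 0.119 0.134] 0.1
vialc [ 0.481 -0.251  0.066] 0.0
glassR [ 0.618 -0.317  0.449] 1.0
white2 cap [0.551 0.46  0.13 ] 0.1
wall front bottom [[0.44806781 0.50527047 0.        ]]
bench front [[0.42239177 0.11932249 0.        ]]
```

Emit:
{"fn": "jog_arm", "kwargs": {"commands": [{"roll": 0.15},{"roll": 0.15},{"roll": 0.15},{"roll": 0.15},{"roll": 0.15},{"roll": 0.15},{"roll": 0.15},{"roll": 0.15},{"roll": 0.061},{},{}], "gripper": 0}}

```text
validation failed for argument at $.co...
```

Emit:
{"fn": "jog_arm", "kwargs": {"commands": [{"x": 4,"y": -1.5},{"x": 4,"y": -1.5},{"x": 4,"y": -1.5},{"x": 4,"y": -1.8},{"x": 4,"y": -1.8},{"x": 4,"y": -1.8},{"x": 4,"y": -2.5},{"x": 4,"y": -2.5},{"x": 4,"y": -3},{"x": 3,"y": -3.2},{"x": 2.5,"y": -3.5},{"y": -3}]}}

```text
validation failed for argument at $.co...
```

Emit:
{"fn": "jog_arm", "kwargs": {"commands": [{"x": 0,"y": 0,"z": 0,"roll": 0.15},{"x": 0,"y": 0,"z": 0,"roll": 0.15},{"x": 0,"y": 0,"z": 0,"roll": 0.15},{"x": 0,"y": 0,"z": 0,"roll": 0.15},{"x": 0,"y": 0,"z": 0,"roll": 0.15},{"x": 0,"y": 0,"z": 0,"roll": 0.15},{"x": 0,"y": 0,"z": 0,"roll": 0.15},{"x": 0,"y": 0,"z": 0,"roll": 0.15},{"x": 0,"y": 0,"z": 0,"roll": 0.06},{"x": 0,"y": 0,"z": 0,"roll": 0}], "gripper": 0}}

```text
clock: 1.8
tool_pos: [0.2058, 0.6428, 0.2042]
orientation: [-180.0, -0.0, -90.0]
force: [1.2, -0.1, -0.1]
opening: 0.0131
```

Emit:
{"fn": "jog_arm", "kwargs": {"commands": [{"x": 4,"y": -1.5,"z": 0,"roll": 0},{"x": 4,"y": -1.5,"z": 0,"roll": 0},{"x": 4,"y": -1.5,"z": 0,"roll": 0},{"x": 4,"y": -1.8,"z": 0,"roll": 0},{"x": 4,"y": -1.8,"z": 0,"roll": 0},{"x": 4,"y": -1.8,"z": 0,"roll": 0},{"x": 4,"y": -2.5,"z": 0,"roll": 0},{"x": 4,"y": -2.5,"z": 0,"roll": 0},{"x": 4,"y": -3,"z": 0,"roll": 0},{"x": 3,"y": -3,"z": 0,"roll": 0},{"x": 2,"y": -3,"z": 0,"roll": 0},{"x": 0,"y": 0,"z": 0,"roll": 0}]}}

```text
clock: 3.0
tool_pos: [0.4476, 0.2308, 0.2042]
orientation: [-180.0, -0.0, -90.0]
force: [0.0, 0.7, -0.0]
opening: 0.0005
```

```bash
python3 - <<'E'
from h import *
from scipy.optimize import least_squares
o=ctrl.get_obs(); print(o['clock'],o['tool_pos'],o['orientation'],o['force'],o['opening'],o['joint_pos'])
wt=np.array([[219,269],[332,252],[338,292],[224,311]])/3+[200,140]-1/3
ws=np.array([[286,397],[377,320],[410,349],[321,428]])/3+[190,130]-1/3
L=np.array([[.021,.055,.018],[.021,-.055,.002],[-.021,-.055,.002],[-.021,.055,.018]])
def f(p):
    P=L@Rn.from_euler('z',p[2]).as_matrix().T+[p[0],p[1],0]
    return np.r_[(proj('top',P)-wt).ravel(),(proj('side',P)-ws).ravel()]
r=least_squares(f,[.48,.14,.17]);print('wedge',r.x[:2],np.degrees(r.x[2]),np.round(r.fun,1))
ct=np.array([[407,123],[577,118],[585,286],[412,292]])/3+[200,140]-1/3
cs=np.array([[374,158],[619,187],[486,268]])/3+[190,130]-1/3
H=np.array([[.08,.08,.072],[.08,-.08,.072],[-.08,-.08,.072],[-.08,.08,.072]])
def g(p):
    P=H@Rn.from_euler('z',p[2]).as_matrix().T+[p[0],p[1],0]
    return np.r_[(proj('top',P)-ct).ravel(),(proj('side',P[[0,2,3]])-cs).ravel()]
r=least_squares(g,[.54,-.06,0]);print('stirrer',r.x[:2],np.degrees(r.x[2]),np.round(r.fun,1))
print('foot',r.x[:2]+(Rn.from_euler('z',r.x[2]).as_matrix()@[-.06,.06,0])[:2])
E
```

```text
3.0 [0.44763432 0.23076723 0.20424404] [-1.79967861e+02 -2.01157406e-02 -9.00208302e+01] [ 0.03642039  0.72033959 -0.03857194] 0.0005310518161998279 [ 4.96905930e+01  4.24123234e+00 -2.05227225e+01  4.13247234e-02
 -6.52306129e+01 -4.97287294e+01]
wedge [0.47897363 0.14213154] 11.29991013383279 [-1.3  1.  -1.  -0.3 -0.1  0.5 -0.3  1.5 -0.3 -1.7  0.2 -0.3  0.9 -0.4
 -0.1 -1.3]
stirrer [ 0.54323475 -0.06057716] 1.2430960514619616 [-0.9 -0.6 -0.2 -0.5  0.5  0.7 -0.5  0.4 -0.7 -1.7  2.  -1.3 -0.5  1.6]
foot [ 0.4819472  -0.00189294]
```

Emit:
{"fn": "jog_arm", "kwargs": {"commands": [{"x": 0.2,"y": -1.8,"z": 4,"roll": 0},{"x": 0.2,"y": -1.8,"z": 4,"roll": 0},{"x": 0,"y": 0,"z": 4,"roll": 0},{"x": 0,"y": 0,"z": 4,"roll": 0},{"x": 0,"y": 0,"z": 2,"roll": 0},{"x": 0,"y": 0,"z": 1,"roll": 0},{"x": 0,"y": 0,"z": 0.7,"roll": 0},{"x": 0,"y": 0,"z": 0,"roll": 0},{"x": 0,"y": 0,"z": 0,"roll": 0}]}}

```text
clock: 3.9
tool_pos: [0.4818, 0.2299, 0.0083]
orientation: [-179.9, 0.1, -89.9]
force: [0.2, 0.2, 1.3]
opening: 0.0002
```

```bash
cat >> h.py <<'E'
def look(tag):
    for n in('top','side'):
        shot(n,tag+n+'.png')
    a=cv2.imread('pics/'+tag+'top.png')[170:270,240:440]; b=cv2.imread('pics/'+tag+'side.png')[150:300,250:450]
    cv2.imwrite('pics/'+tag+'.png',np.vstack([cv2.resize(a,None,fx=2.3,fy=2.3,interpolation=cv2.INTER_CUBIC),cv2.resize(b,None,fx=2.3,fy=2.3,interpolation=cv2.INTER_CUBIC)]))
    o=ctrl.get_obs(); print(o['clock'],o['tool_pos'],o['orientation'],o['force'])
E
python3 -c "from h import *; look('a')"
```

```text
4.0 [0.48185481 0.22979    0.00838148] [-1.79905638e+02  8.81428206e-02 -8.99198456e+01] [-0.25318541  0.3107591   0.83743882]
```

View pics/a.png

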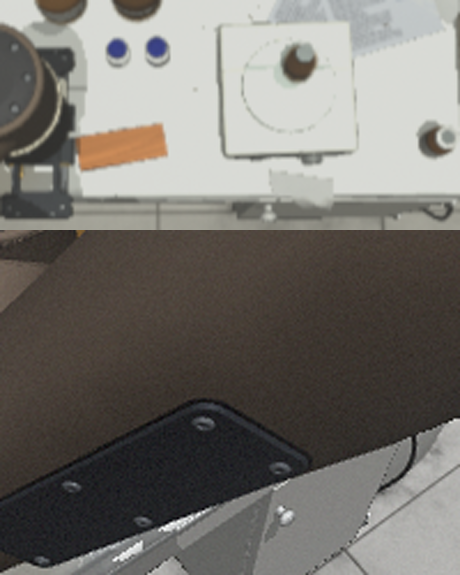

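Emit:
{"fn": "jog_arm", "kwargs": {"commands": [{"x": 0.8,"y": 0,"z": 0.1,"roll": 0},{"x": 0.6,"y": 0,"z": 0.1,"roll": 0},{"x": 0.4,"y": 0,"z": 0,"roll": 0},{"x": 0.4,"y": 0,"z": 0,"roll": 0},{"x": 0.4,"y": 0,"z": 0,"roll": 0},{"x": 0.4,"y": 0,"z": 0,"roll": 0},{"x": 0.4,"y": 0,"z": 0,"roll": 0},{"x": 0.4,"y": 0,"z": 0,"roll": 0},{"x": 0.4,"y": 0,"z": 0,"roll": 0},{"x": 0.4,"y": 0,"z": 0,"roll": 0},{"x": 0.2,"y": 0,"z": 0,"roll": 0},{"x": 0,"y": 0,"z": 0,"roll": 0}]}}

```text
clock: 5.2
tool_pos: [0.4813, 0.1808, 0.0052]
orientation: [180.0, -0.0, -90.0]
force: [-0.2, 0.9, 0.4]
opening: 0.0009
```

```bash
python3 -c "from h import *; look('b')"; python3 - <<'E'
import cv2
a=cv2.imread('pics/btop.png')[170:270,240:440]; cv2.imwrite('pics/b1.png',cv2.resize(a,None,fx=4,fy=4,interpolation=cv2.INTER_CUBIC))
E
```

```text
5.3 [0.48133614 0.18114373 0.005198  ] [-1.79993490e+02  3.17201095e-03 -8.99487095e+01] [-0.37673186  0.56411158 -0.69574826]
```

View pics/b1.png

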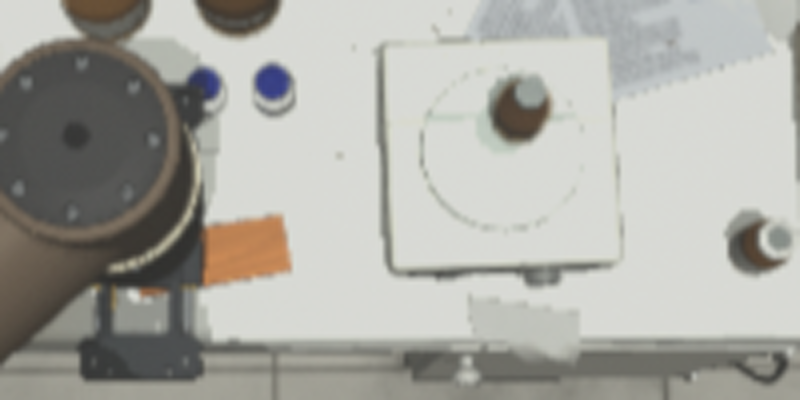

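```bash
python3 - <<'E'
from h import *
a=np.array([[282,215],[291,270],[205,226],[205,285]])/4+[240,170]-.375
b=back('top',a,.002); b2=back('top',a,.013); print(b[:2],b2[2:], back('top',[[317,232.2]],.002))
w=np.array([[332,252],[338,292]])/3+[200,140]-1/3
print('before',back('top',w,.002))
E
```

```text
[[0.51021728 0.0899809  0.002     ]
 [0.47031331 0.08369067 0.002     ]] [[0.50112396 0.14494447 0.013     ]
 [0.45885391 0.14480717 0.013     ]] [[0.48444641 0.07030051 0.002     ]]
before [[0.50936313 0.08938287 0.002     ]
 [0.47067456 0.08380849 0.002     ]]
```

```bash
python3 - <<'E'
from h import *
o=ctrl.get_obs()
t=o['tool_pos']; print('tcp px',proj('top',t), 'crop',(proj('top',t)-[240,170])*4)
for z in(.071,.12,.17): print(z,back('top',[[290.5,262]],z),back('top',[[290.5,192]],z), back('top',[[265,262]],z))
print(o)
E
python3 - <<'E'
import cv2
a=cv2.imread('pics/btop.png')[200:270,240:340]; cv2.imwrite('pics/b2.png',cv2.resize(a,None,fx=8,fy=8,interpolation=cv2.INTER_CUBIC))
E
```

```text
tcp px [[278.37365734 233.4160564 ]] crop [[153.49462936 253.6642256 ]]
0.071 [[0.39603779 0.1424905  0.071     ]] [[0.58858357 0.14314446 0.071     ]] [[0.39655834 0.21107432 0.071     ]]
0.12 [[0.39338634 0.13980417 0.12      ]] [[0.57821478 0.14043191 0.12      ]] [[0.39388602 0.20563911 0.12      ]]
0.17 [[0.39068078 0.13706301 0.17      ]] [[0.56763438 0.13766401 0.17      ]] [[0.39115918 0.20009297 0.17      ]]
{'clock': 5.3, 'joint_pos': array([ 4.25217979e+01,  1.84100867e+01, -3.33210171e+01,  3.32013275e-03,
       -3.82619524e+01, -4.24731143e+01]), 'qvel': array([ 0.26216415,  0.17384833,  0.09141544, -0.02929187, -0.01653721,
       -0.0006921 ]), 'tau': array([-1.16396982e-01, -4.53310204e+01,  1.91896141e+01,  4.59212154e+00,
       -3.55368527e-02,  8.45196715e-03]), 'tool_pos': array([0.48133614, 0.18114373, 0.005198  ]), 'orientation': array([-1.79993490e+02,  3.17201095e-03, -8.99487095e+01]), 'force': array([-0.37673186,  0.56411158, -0.69574826]), 'moment': array([ 0.11154004, -0.07684738, -0.0343076 ]), 'opening': 0.0005153339866891555}
```

View pics/b2.png

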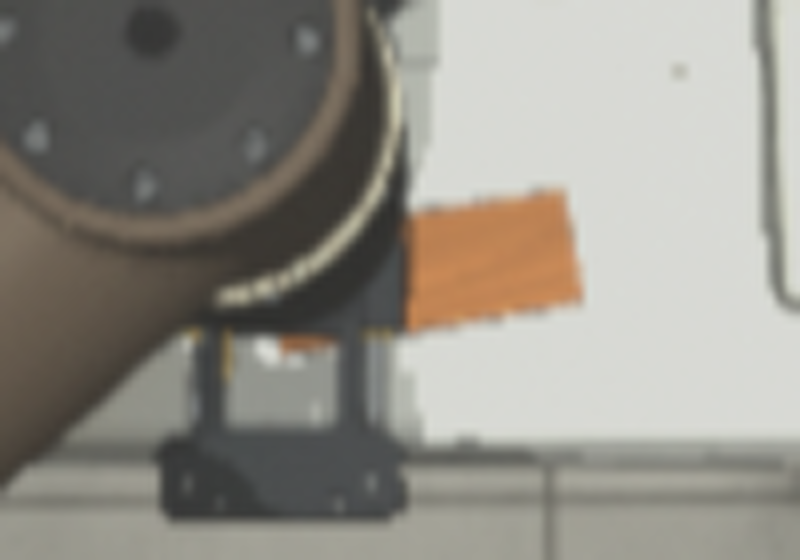

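View pics/bside.png

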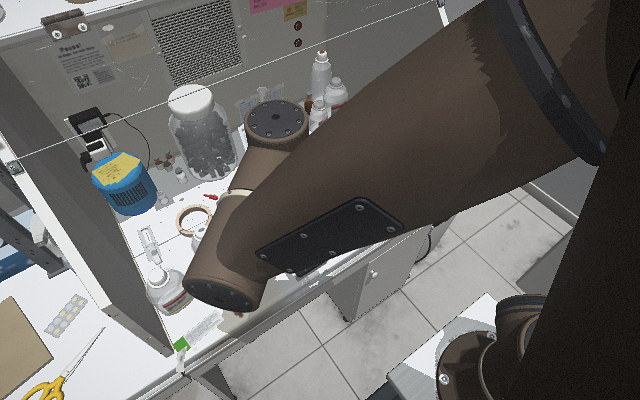

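```bash
python3 - <<'E'
import cv2
a=cv2.imread('pics/side0.png')[228:280,275:335]; cv2.imwrite('pics/s1.png',cv2.resize(a,None,fx=11,fy=11,interpolation=cv2.INTER_NEAREST))
a=cv2.imread('pics/top0.png')[215:250,265:325]; cv2.imwrite('pics/t1.png',cv2.resize(a,None,fx=12,fy=12,interpolation=cv2.INTER_NEAREST))
E
```

```text
(no output)
```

View pics/s1.png

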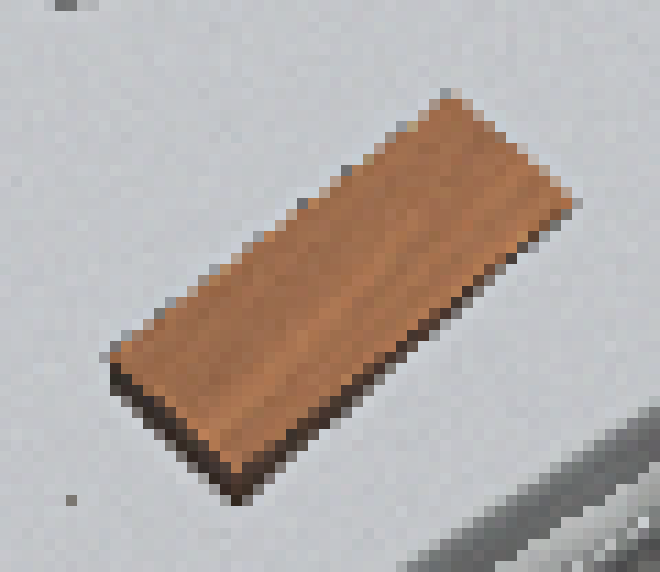

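View pics/t1.png

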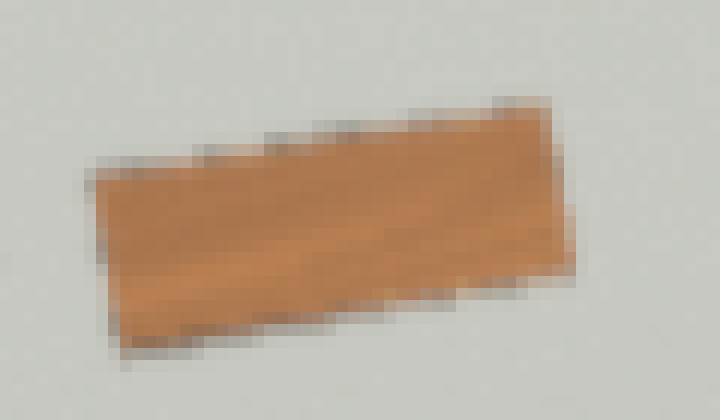

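```bash
python3 - <<'E'
from h import *
from scipy.optimize import least_squares
def tri(a,b):
    f=lambda P:np.r_[proj('top',P)[0]-a,proj('side',P)[0]-b]
    r=least_squares(f,[.5,.1,.1]);return np.round(r.x,3),round(np.abs(r.fun).max(),1)
print('tip',tri((310.6,223.6),(315.4,236.7)),tri((312.7,237.8),(327,246.5)))
print('thick',tri((273,229.8),(285,260.5)),tri((275.3,244),(296.3,271.5)))
print('speck',tri((193/3+200,290/3+140),(275/3+190,429/3+130)),tri((375/3+200,207/3+140),(387/3+190,265/3+130)))
print('stirrer FL',tri((412/3+200,292/3+140),(486/3+190,268/3+130)),'BL',tri((407/3+200,123/3+140),(374/3+190,158/3+130)),'FR',tri((585/3+200,286/3+140),(619/3+190,187/3+130)))
E
```

```text
tip (array([ 0.512,  0.09 , -0.007]), np.float64(0.5)) (array([ 0.47 ,  0.083, -0.004]), np.float64(0.3))
thick (array([0.492, 0.197, 0.008]), np.float64(0.3)) (array([0.451, 0.19 , 0.007]), np.float64(0.2))
speck (array([ 0.472,  0.221, -0.   ]), np.float64(0.2)) (array([ 0.555,  0.048, -0.008]), np.float64(0.6))
stirrer FL (array([0.461, 0.016, 0.076]), np.float64(0.0)) BL (array([0.622, 0.017, 0.06 ]), np.float64(0.1)) FR (array([ 0.468, -0.143,  0.06 ]), np.float64(0.4))
```

Emit:
{"fn": "jog_arm", "kwargs": {"commands": [{"x": 0,"y": 0,"z": -1,"roll": 0},{"x": 0,"y": 0,"z": -1,"roll": 0},{"x": -2,"y": 0,"z": 0,"roll": 0},{"x": -2,"y": 0,"z": 0,"roll": 0},{"x": -0.6,"y": 0,"z": 0,"roll": 0},{"x": 0,"y": 0,"z": 1.5,"roll": 0},{"x": 0,"y": 0,"z": 0.5,"roll": 0},{"x": 0,"y": 0,"z": 0.1,"roll": 0},{"x": 0,"y": 0,"z": 0,"roll": 0}]}}

```text
clock: 6.2
tool_pos: [0.4811, 0.227, 0.0042]
orientation: [180.0, -0.0, -89.9]
force: [-0.2, -0.2, -0.4]
opening: 0.0006
```

```bash
python3 -c "from h import *; look('c')"; python3 - <<'E'
import cv2
a=cv2.imread('pics/ctop.png')[200:270,240:340]; cv2.imwrite('pics/c2.png',cv2.resize(a,None,fx=8,fy=8,interpolation=cv2.INTER_CUBIC))
E
```

```text
6.3 [0.48143745 0.22717458 0.0045437 ] [-1.79980089e+02  1.14312562e-02 -8.99425965e+01] [-0.05569934  0.22939145 -0.14373015]
```

View pics/c2.png

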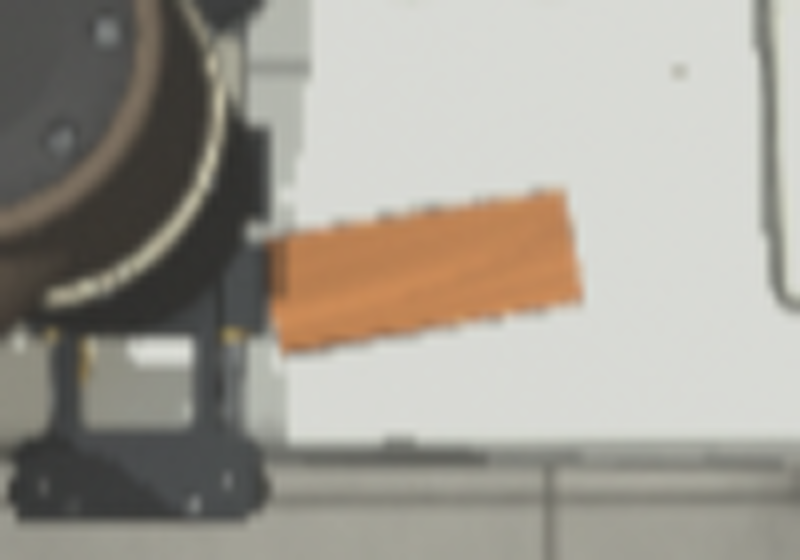

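Emit:
{"fn": "jog_arm", "kwargs": {"commands": [{"x": 0,"y": 0,"z": 0.2,"roll": 0},{"x": 0,"y": 0,"z": 0.1,"roll": 0},{"x": 0,"y": 0,"z": 0.1,"roll": 0},{"x": 0,"y": 0,"z": 0,"roll": 0}]}}

```text
clock: 6.7
tool_pos: [0.4811, 0.227, 0.0001]
orientation: [180.0, -0.0, -90.0]
force: [0.4, -0.7, -0.4]
opening: 0.0001
```

Emit:
{"fn": "jog_arm", "kwargs": {"commands": [{"x": 0,"y": 0,"z": 0.1,"roll": 0},{"x": 0,"y": 0,"z": 0.1,"roll": 0},{"x": 0,"y": 0,"z": 0.1,"roll": 0},{"x": 0,"y": 0,"z": 0,"roll": 0}]}}

```text
clock: 7.1
tool_pos: [0.4811, 0.227, -0.003]
orientation: [180.0, -0.0, -89.9]
force: [0.1, -0.6, -0.2]
opening: -0.0
```

Emit:
{"fn": "jog_arm", "kwargs": {"commands": [{"x": 0,"y": 0,"z": 0.1,"roll": 0},{"x": 0,"y": 0,"z": 0.1,"roll": 0},{"x": 0,"y": 0,"z": 0.1,"roll": 0},{"x": 0,"y": 0,"z": 0,"roll": 0}]}}

```text
clock: 7.5
tool_pos: [0.4811, 0.227, -0.006]
orientation: [180.0, -0.0, -89.9]
force: [-0.4, -0.1, 0.0]
opening: 0.0006
```

Emit:
{"fn": "jog_arm", "kwargs": {"commands": [{"x": 0,"y": 0,"z": 0.1,"roll": 0},{"x": 0,"y": 0,"z": 0.1,"roll": 0},{"x": 0,"y": 0,"z": 0.1,"roll": 0},{"x": 0,"y": 0,"z": 0,"roll": 0}]}}

```text
clock: 7.9
tool_pos: [0.4811, 0.2271, -0.009]
orientation: [180.0, -0.0, -89.9]
force: [-0.6, 0.2, -0.4]
opening: 0.0005
```

Emit:
{"fn": "jog_arm", "kwargs": {"commands": [{"x": 0,"y": 0,"z": 0.1,"roll": 0},{"x": 0,"y": 0,"z": 0.1,"roll": 0},{"x": 0,"y": 0,"z": 0,"roll": 0}]}}

```text
clock: 8.2
tool_pos: [0.4811, 0.227, -0.011]
orientation: [180.0, -0.0, -89.9]
force: [0.1, -0.7, -0.5]
opening: 0.0001
```

Emit:
{"fn": "jog_arm", "kwargs": {"commands": [{"x": 0,"y": 0,"z": 0.1,"roll": 0},{"x": 0,"y": 0,"z": 0.1,"roll": 0},{"x": 0,"y": 0,"z": 0,"roll": 0}]}}

```text
clock: 8.5
tool_pos: [0.4811, 0.227, -0.013]
orientation: [180.0, -0.0, -89.9]
force: [-0.4, 0.3, -0.9]
opening: 0.0
```

Emit:
{"fn": "jog_arm", "kwargs": {"commands": [{"x": 0,"y": 0,"z": 0.1,"roll": 0},{"x": 0,"y": 0,"z": 0.1,"roll": 0},{"x": 0,"y": 0,"z": 0,"roll": 0}]}}

```text
clock: 8.8
tool_pos: [0.4811, 0.2271, -0.015]
orientation: [180.0, -0.0, -89.9]
force: [0.6, -0.8, 0.1]
opening: 0.0002
```

Emit:
{"fn": "jog_arm", "kwargs": {"commands": [{"x": 0,"y": 0,"z": 0.1,"roll": 0},{"x": 0,"y": 0,"z": 0.1,"roll": 0},{"x": 0,"y": 0,"z": 0,"roll": 0}]}}

```text
clock: 9.1
tool_pos: [0.4811, 0.227, -0.017]
orientation: [180.0, -0.0, -89.9]
force: [0.0, 0.7, 0.2]
opening: 0.0003
```

Emit:
{"fn": "jog_arm", "kwargs": {"commands": [{"x": 0,"y": 0,"z": 0.1,"roll": 0},{"x": 0,"y": 0,"z": 0.1,"roll": 0},{"x": 0,"y": 0,"z": 0,"roll": 0}]}}

```text
clock: 9.4
tool_pos: [0.4811, 0.227, -0.019]
orientation: [180.0, -0.0, -89.9]
force: [-0.6, -0.4, -0.6]
opening: 0.0004
```

```bash
python3 -c "from h import *; look('d')"; python3 - <<'E'
import cv2
a=cv2.imread('pics/dtop.png')[180:280,220:340]; cv2.imwrite('pics/d2.png',cv2.resize(a,None,fx=6,fy=6,interpolation=cv2.INTER_CUBIC))
E
```

```text
9.5 [ 0.48118346  0.22705701 -0.01886652] [ 1.79996495e+02 -5.47872244e-03 -8.99422893e+01] [0.405668   0.5599353  0.01705229]
```

View pics/d2.png

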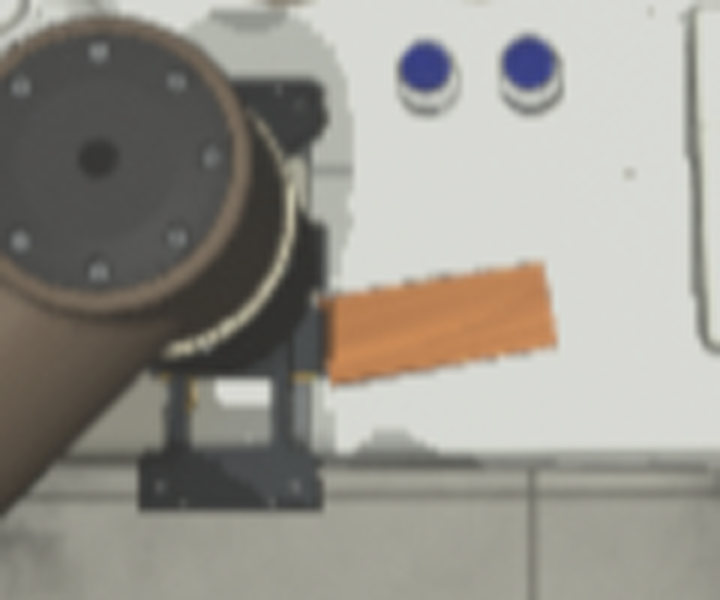

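View pics/dside.png

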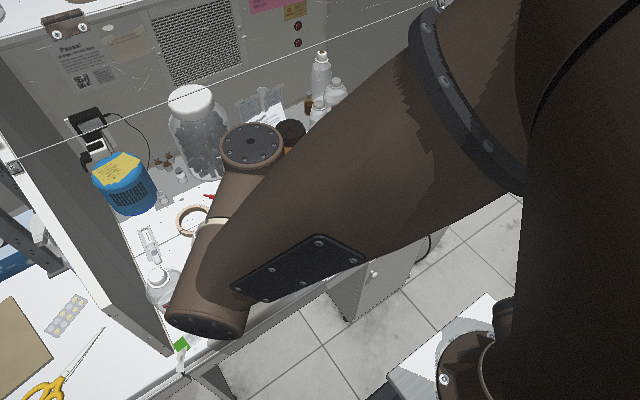

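Emit:
{"fn": "jog_arm", "kwargs": {"commands": [{"x": 0,"y": 0,"z": 0.1,"roll": 0},{"x": 0,"y": 0,"z": 0.1,"roll": 0},{"x": 0,"y": 0,"z": 0,"roll": 0}]}}

```text
clock: 9.8
tool_pos: [0.4811, 0.227, -0.021]
orientation: [180.0, -0.0, -89.9]
force: [-0.8, -0.1, 0.5]
opening: 0.0006
```

Emit:
{"fn": "jog_arm", "kwargs": {"commands": [{"x": 0,"y": 0,"z": 0.1,"roll": 0},{"x": 0,"y": 0,"z": 0.1,"roll": 0},{"x": 0,"y": 0,"z": 0,"roll": 0}]}}

```text
clock: 10.1
tool_pos: [0.4813, 0.2272, -0.0221]
orientation: [-180.0, 0.0, -89.9]
force: [-2.0, -0.9, 10.2]
opening: 0.0004
```

```bash
python3 - <<'E'
from h import *
for i in range(3):
    o=ctrl.get_obs(); print(o['clock'],o['tool_pos'],o['force'],o['moment'],o['opening'])
    ctrl.snapshot('top')
from h import *
print(ctrl.search_frame('top','plate_bottle'))
E
```

```text
10.1 [ 0.48127989  0.22717112 -0.02211185] [-1.99443164 -0.89800894 10.22164184] [-0.24576597  1.08342036  0.01798955] 0.00041332312637609514
10.15 [ 0.48127548  0.22719356 -0.02210668] [-3.3110291  -0.76597369  9.10576862] [-0.23802025  1.12484496  0.04758887] 0.00020365821208407706
10.2 [ 0.48129006  0.22719525 -0.02209452] [-2.36036566 -0.57961203 10.03467718] [-0.24704566  1.04001954 -0.01666132] 0.00039230699418323696
[{'position': [0.5783, 0.4895], 'confidence': 0.7}]
```

```bash
python3 - <<'E'
from h import *
from scipy.optimize import least_squares
wt=np.array([[273,229.8],[310.6,223.6],[312.7,237.8],[275.3,244]])
ws=np.array([[285,260.5],[315.4,236.7],[327,246.5],[296.3,271]])
L=np.array([[.021,.055,.018],[.021,-.055,.002],[-.021,-.055,.002],[-.021,.055,.018]])
ct=np.array([[407,123],[577,118],[585,286],[412,292]])/3+[200,140]-1/3
cs=np.array([[374,158],[619,187],[486,268]])/3+[190,130]-1/3
H=np.array([[.08,.08,.072],[.08,-.08,.072],[-.08,-.08,.072],[-.08,.08,.072]])
def f(p,L,a,b,idx):
    P=L@Rn.from_euler('z',p[2]).as_matrix().T+[p[0],p[1],p[3]]
    r=[]
    if a is not None: r.append((proj('top',P)-a).ravel())
    if b is not None: r.append((proj('side',P[idx])-b).ravel())
    return np.concatenate(r)
for nm,LL,a,b,idx in(('w',L,wt,ws,[0,1,2,3]),('s',H,ct,cs,[0,2,3])):
    for aa,bb in((a,b),(a,None),(None,b)):
        r=least_squares(f,[.5,.1,.1,0],args=(LL,aa,bb,idx),x_scale=[.1,.1,.1,.1]);
        J=r.jac; s=np.sqrt(np.diag(np.linalg.inv(J.T@J)))*.5
        print(nm,np.round(r.x,4),'rms',round(np.sqrt(np.mean(r.fun**2)),2),'sd_z',round(s[3],4))
E
```

```text
w [ 0.4814  0.14    0.1804 -0.009 ] rms 0.33 sd_z 0.0021
w [ 0.4823  0.14    0.1731 -0.0238] rms 0.13 sd_z 0.0161
w [ 0.4852  0.1387  0.1862 -0.0155] rms 0.11 sd_z 0.0101
s [ 0.5456 -0.0627  0.022  -0.008 ] rms 0.86 sd_z 0.002
s [ 0.5469 -0.0637  0.0189 -0.021 ] rms 0.22 sd_z 0.0077
s [ 0.5621 -0.0779  0.0295 -0.0359] rms 0.64 sd_z 0.0063
```

```bash
python3 - <<'E'
from h import *
from scipy.optimize import least_squares
wt=np.array([[273,229.8],[310.6,223.6],[312.7,237.8],[275.3,244]])
ws=np.array([[285,260.5],[315.4,236.7],[327,246.5],[296.3,271]])
L=np.array([[.021,.055,.018],[.021,-.055,.002],[-.021,-.055,.002],[-.021,.055,.018]])
ct=np.array([[407,123],[577,118],[585,286],[412,292]])/3+[200,140]-1/3
cs=np.array([[374,158],[619,187],[486,268]])/3+[190,130]-1/3
H=np.array([[.08,.08,.072],[.08,-.08,.072],[-.08,-.08,.072],[-.08,.08,.072]])
def f(p,L,a,b,idx,z):
    P=L@Rn.from_euler('z',p[2]).as_matrix().T+[p[0],p[1],z]
    r=[]
    if a is not None: r.append((proj('top',P)-a).ravel())
    if b is not None: r.append((proj('side',P[idx])-b).ravel())
    return np.concatenate(r)
for nm,LL,a,b,idx in(('w',L,wt,ws,[0,1,2,3]),('s',H,ct,cs,[0,2,3])):
  for z in (0,-.021):
    for aa,bb in((a,b),(a,None),(None,b)):
        r=least_squares(f,[.5,.1,.1],args=(LL,aa,bb,idx,z));
        print(nm,z,np.round(r.x,4),'rms',round(np.sqrt(np.mean(r.fun**2)),2), 'foot',r.x[:2]+(Rn.from_euler('z',r.x[2]).as_matrix()@[-.06,.06,0])[:2] if nm=='s' else '')
E
```

```text
w 0 [0.4789 0.141  0.1817] rms 0.64 foot 
w 0 [0.4795 0.1388 0.1733] rms 0.29 foot 
w 0 [0.4781 0.1429 0.1887] rms 0.3 foot 
w -0.021 [0.4848 0.1386 0.1787] rms 0.78 foot 
w -0.021 [0.4819 0.1399 0.1731] rms 0.13 foot 
w -0.021 [0.4877 0.1372 0.1853] rms 0.14 foot 
s 0 [ 0.5432 -0.0606  0.0217] rms 1.02 foot [ 0.48194721 -0.00189294]
s 0 [ 0.5433 -0.0614  0.0189] rms 0.53 foot [ 0.48218015 -0.00250647]
s 0 [ 0.5431 -0.0591  0.0299] rms 1.37 foot [ 0.48131768 -0.00097   ]
s -0.021 [ 0.5495 -0.066   0.0226] rms 1.22 foot [ 0.48812258 -0.00738722]
s -0.021 [ 0.5469 -0.0637  0.0189] rms 0.22 foot [ 0.48576988 -0.00485394]
s -0.021 [ 0.5542 -0.0701  0.0296] rms 0.8 foot [ 0.49245933 -0.01193573]
```

Emit:
{"fn": "jog_arm", "kwargs": {"commands": [{"x": 0,"y": 0,"z": -0.3,"roll": 0},{"x": 0,"y": -0.3,"z": -0.1,"roll": 0},{"x": 0.6,"y": 0,"z": 0,"roll": 0},{"x": 0.4,"y": 0,"z": 0,"roll": 0},{"x": 0.4,"y": 0,"z": 0,"roll": 0},{"x": 0.4,"y": 0,"z": 0,"roll": 0},{"x": 0.4,"y": 0,"z": 0,"roll": 0},{"x": 0.4,"y": 0,"z": 0,"roll": 0},{"x": 0.4,"y": 0,"z": 0,"roll": 0},{"x": 0.4,"y": 0,"z": 0,"roll": 0},{"x": 0.2,"y": 0,"z": 0,"roll": 0},{"x": 0,"y": 0,"z": 0,"roll": 0}]}}

```text
clock: 11.5
tool_pos: [0.4842, 0.1908, -0.0188]
orientation: [180.0, -0.0, -90.0]
force: [-0.4, 0.0, 0.6]
opening: 0.0001
```

```bash
cat >> h.py <<'E'
def top(tag):
    shot('top',tag+'top.png'); a=cv2.imread('pics/'+tag+'top.png')[200:270,265:365]
    cv2.imwrite('pics/'+tag+'.png',cv2.resize(a,None,fx=8,fy=8,interpolation=cv2.INTER_CUBIC))
    o=ctrl.get_obs(); print(o['clock'],o['tool_pos'],o['orientation'],o['force'])
def tpt(pts,h): # crop px -> world, h above bench
    return back('top',np.array(pts)/8+[265,200]-.4375,h-.021)[:,:2].round(4)
E
python3 -c "from h import *; top('e')"
```

```text
11.55 [ 0.48424297  0.19095422 -0.01880997] [ 1.79997347e+02 -5.11931604e-03 -8.99531494e+01] [-0.06408687 -0.0007366   0.08137079]
```

View pics/e.png

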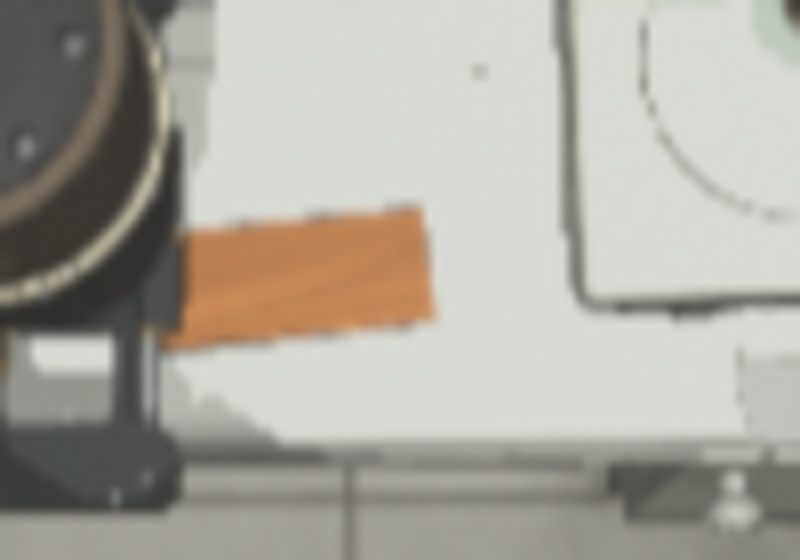

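Emit:
{"fn": "jog_arm", "kwargs": {"commands": [{"x": 0.4,"y": 0,"z": 0,"roll": 0},{"x": 0.4,"y": 0,"z": 0,"roll": 0},{"x": 0.4,"y": 0,"z": 0,"roll": 0},{"x": 0.4,"y": 0,"z": 0,"roll": 0},{"x": 0.4,"y": 0,"z": 0,"roll": 0},{"x": 0.4,"y": 0,"z": 0,"roll": 0},{"x": 0.4,"y": 0,"z": 0,"roll": 0},{"x": 0,"y": 0,"z": 0,"roll": 0}]}}

```text
clock: 12.35
tool_pos: [0.484, 0.1624, -0.0189]
orientation: [180.0, -0.0, -90.0]
force: [0.4, -0.2, -0.3]
opening: 0.0008
```

```bash
python3 -c "
from h import *; top('f')
a=tpt([(420,207),(433,321)],.002);print('prev tip',a)"
```

```text
12.4 [ 0.48409923  0.16263777 -0.01888156] [ 1.79980247e+02 -1.61148571e-02 -8.99719514e+01] [-0.09775324 -0.03189148 -0.20326137]
prev tip [[0.5069 0.0699]
 [0.465  0.0654]]
```

View pics/f.png

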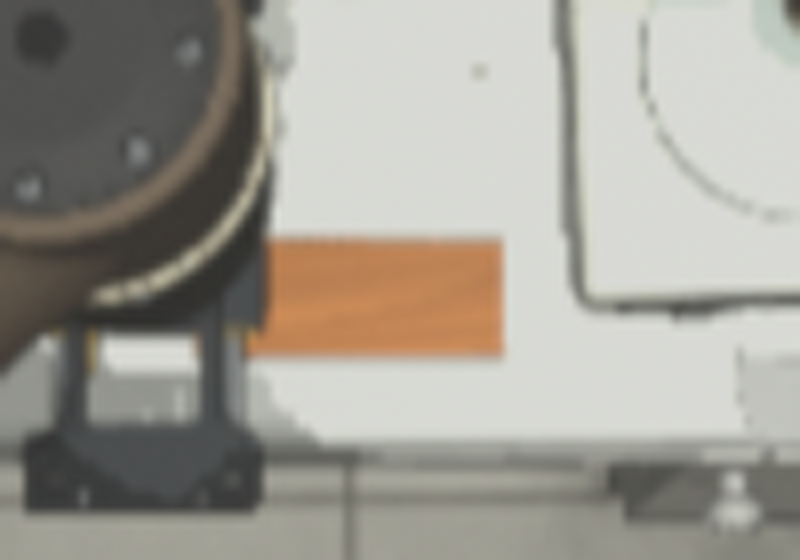

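```bash
python3 -c "
from h import *
print(tpt([(502,239),(502,357)],.002),tpt([(270,240),(255,357)],.012))
print(tpt([(590,300)],.072))"
```

```text
[[0.4949 0.0399]
 [0.4516 0.0404]] [[0.4938 0.1245]
 [0.4514 0.1299]]
[[0.4646 0.0116]]
```

Emit:
{"fn": "jog_arm", "kwargs": {"commands": [{"x": 0.4,"y": -0.12,"z": 0,"roll": 0},{"x": 0.4,"y": -0.12,"z": 0,"roll": 0},{"x": 0.4,"y": -0.12,"z": 0,"roll": 0},{"x": 0.4,"y": -0.12,"z": 0,"roll": 0},{"x": 0.4,"y": -0.12,"z": 0,"roll": 0},{"x": 0.4,"y": -0.12,"z": 0,"roll": 0},{"x": 0,"y": 0,"z": 0,"roll": 0}]}}

```text
clock: 13.1
tool_pos: [0.4915, 0.1385, -0.0189]
orientation: [180.0, -0.0, -90.0]
force: [0.5, -0.1, -0.3]
opening: 0.0007
```

```bash
python3 -c "
from h import *; top('g')"
```

```text
13.15 [ 0.49149691  0.13873754 -0.01887494] [ 1.79990981e+02 -7.57820574e-03 -8.99779729e+01] [-0.41069594 -0.3016938  -0.20733052]
```

View pics/g.png

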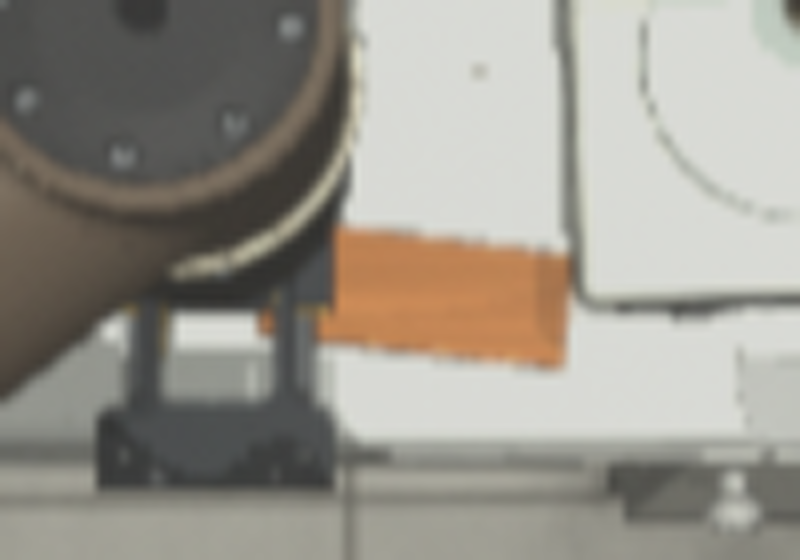

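```bash
python3 -c "
from h import *
t=tpt([(569,255),(563,367)],.002);print(t, t.mean(0)); s=tpt([(340,228)],.015);print(s)
d=t[0]-t[1];print(np.degrees(np.arctan2(d[1],d[0])))
d=s[0]-t[0];print(np.degrees(np.arctan2(-d[0],d[1])))"
```

```text
[[0.4888 0.0155]
 [0.4478 0.0183]] [0.4683 0.0169]
[[0.4977 0.099 ]]
-3.9068163841034185
-6.084005065053412
```

Emit:
{"fn": "jog_arm", "kwargs": {"commands": [{"x": -0.6,"y": 0,"z": 0,"roll": 0},{"x": 0,"y": 0,"z": -2,"roll": 0},{"x": 0,"y": 0.6,"z": -2,"roll": 0},{"x": 1,"y": 2,"z": 0,"roll": 0},{"x": 2,"y": 2,"z": 0,"roll": 0},{"x": 2,"y": 2,"z": 0,"roll": 0},{"x": 2,"y": 1,"z": 0,"roll": 0},{"x": 0.6,"y": 0,"z": 1,"roll": 0},{"x": 0,"y": 0,"z": 2,"roll": 0},{"x": 0,"y": 0,"z": 0.9,"roll": 0},{"x": 0,"y": 0,"z": 0,"roll": 0}]}}

```text
clock: 14.25
tool_pos: [0.4151, 0.0685, -0.0188]
orientation: [179.9, -0.1, -89.9]
force: [0.7, 0.4, 0.3]
opening: 0.0003
```

```bash
python3 -c "
from h import *; top('i')"
```

```text
14.3 [ 0.41549663  0.06884824 -0.01814853] [ 1.79928525e+02 -6.18820218e-02 -8.99289550e+01] [-0.35821647  0.59342943  0.43926217]
```

View pics/i.png

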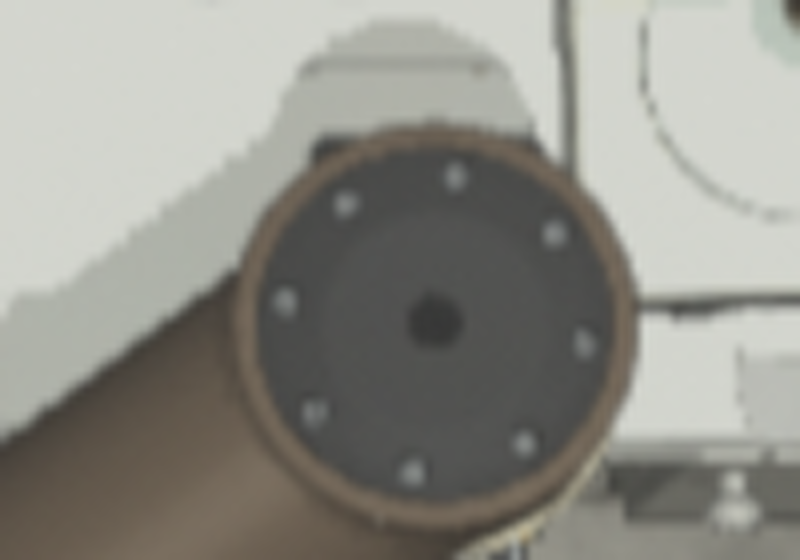

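Emit:
{"fn": "jog_arm", "kwargs": {"commands": [{"x": 0,"y": -0.4,"z": 0,"roll": 0},{"x": 0,"y": -0.3,"z": 0,"roll": 0},{"x": 0,"y": -0.3,"z": 0,"roll": 0},{"x": 0,"y": -0.3,"z": 0,"roll": 0},{"x": 0,"y": -0.3,"z": 0,"roll": 0},{"x": 0,"y": -0.3,"z": 0,"roll": 0},{"x": 0,"y": -0.3,"z": 0,"roll": 0},{"x": 0,"y": -0.3,"z": 0,"roll": 0},{"x": 0,"y": -0.1,"z": 0,"roll": 0},{"x": 0,"y": 0,"z": 0,"roll": 0}]}}

```text
clock: 15.3
tool_pos: [0.4418, 0.0691, -0.0179]
orientation: [-180.0, 0.0, -89.9]
force: [0.2, 0.2, 0.5]
opening: 0.0004
```

Emit:
{"fn": "jog_arm", "kwargs": {"commands": [{"x": 0,"y": 1,"z": 0,"roll": 0},{"x": 0,"y": 0,"z": -2,"roll": 0},{"x": 0,"y": 0,"z": -2,"roll": 0},{"x": -3,"y": 0,"z": 0,"roll": 0},{"x": -4,"y": 0,"z": 0,"roll": 0},{"x": -2,"y": -2,"z": 0,"roll": 0},{"x": 0,"y": -2,"z": 0,"roll": 0},{"x": 0,"y": 0,"z": 0,"roll": 0}]}}

```text
clock: 16.1
tool_pos: [0.4727, 0.1604, 0.0221]
orientation: [-179.9, 0.0, -89.9]
force: [-1.1, 0.1, -0.6]
opening: 0.0
```

```bash
python3 -c "
from h import *; top('j')"
```

```text
16.15 [0.47123105 0.15931244 0.02181707] [ 1.79977759e+02 -8.90743176e-03 -8.99569272e+01] [-0.22596337 -1.08361859 -0.39051427]
```

View pics/j.png

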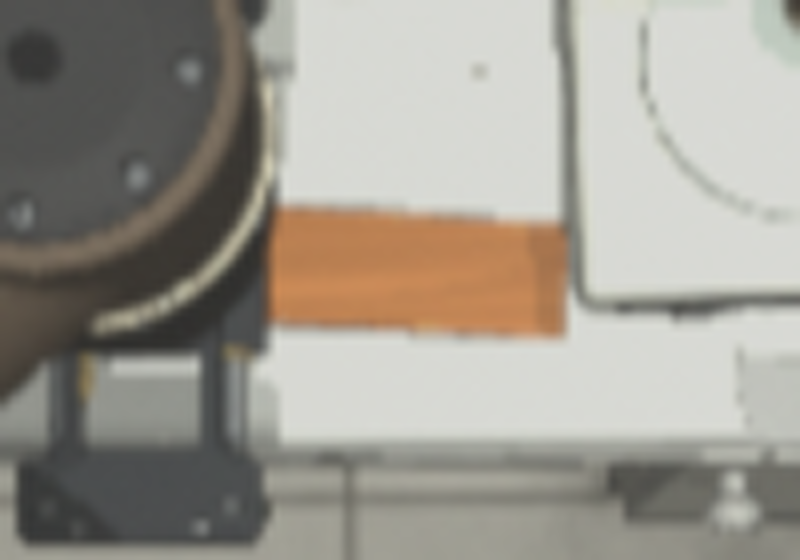

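```bash
python3 -c "
from h import *
t=tpt([(567,222),(563,336)],.002);print(t, t.mean(0)); s=tpt([(275,207),(275,326)],.014);print(s,s.mean(0))
m=s.mean(0)-t.mean(0);print(np.degrees(np.arctan2(-m[0],m[1])))"
```

```text
[[0.501  0.016 ]
 [0.4591 0.0181]] [0.48005 0.01705]
[[0.5057 0.1226]
 [0.4623 0.1226]] [0.484  0.1226]
-2.1431811097959157
```

Emit:
{"fn": "jog_arm", "kwargs": {"commands": [{"x": 0,"y": -0.5,"z": 2,"roll": 0},{"x": 0,"y": 0,"z": 1.5,"roll": 0},{"x": 0,"y": 0,"z": 0.5,"roll": 0},{"x": 1,"y": 0,"z": 0,"roll": 0},{"x": 0.6,"y": 0,"z": 0,"roll": 0},{"x": 0.4,"y": 0,"z": 0,"roll": 0},{"x": 0.4,"y": 0,"z": 0,"roll": 0},{"x": 0.4,"y": 0,"z": 0,"roll": 0},{"x": 0.4,"y": 0,"z": 0,"roll": 0},{"x": 0.4,"y": 0,"z": 0,"roll": 0},{"x": 0.4,"y": 0,"z": 0,"roll": 0},{"x": 0,"y": 0,"z": 0,"roll": 0}]}}

```text
clock: 17.35
tool_pos: [0.4763, 0.1185, -0.0179]
orientation: [180.0, -0.0, -90.0]
force: [-0.4, 0.4, -0.6]
opening: 0.0004
```

```bash
python3 -c "
from h import *; top('k')"
```

```text
17.4 [ 0.47633575  0.11870318 -0.01792894] [ 1.79978139e+02 -1.68701821e-02 -8.99671899e+01] [-0.26493422 -0.03685463 -0.39811911]
```

View pics/k.png

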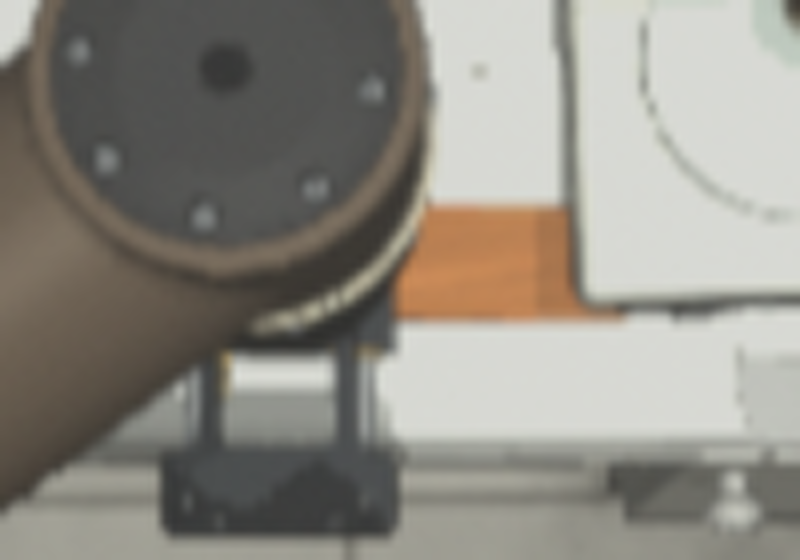

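Emit:
{"fn": "jog_arm", "kwargs": {"commands": [{"x": -0.4,"y": 0,"z": 0,"roll": 0},{"x": 0,"y": -0.9,"z": 0,"roll": 0},{"x": 0.4,"y": 0,"z": 0,"roll": 0},{"x": 0.3,"y": 0,"z": 0,"roll": 0},{"x": 0.3,"y": 0,"z": 0,"roll": 0},{"x": 0.3,"y": 0,"z": 0,"roll": 0},{"x": 0.3,"y": 0,"z": 0,"roll": 0},{"x": 0,"y": 0,"z": 0,"roll": 0}]}}

```text
clock: 18.2
tool_pos: [0.4853, 0.1066, -0.0179]
orientation: [180.0, -0.0, -90.0]
force: [0.8, 0.3, 0.6]
opening: 0.0002
```

Emit:
{"fn": "jog_arm", "kwargs": {"commands": [{"x": 0.2,"y": 0,"z": 0,"roll": 0},{"x": 0.2,"y": 0,"z": 0,"roll": 0},{"x": 0.1,"y": 0,"z": 0,"roll": 0},{"x": 0,"y": 0,"z": 0,"roll": 0}]}}

```text
clock: 18.6
tool_pos: [0.4855, 0.102, -0.0178]
orientation: [180.0, -0.0, -90.0]
force: [-0.0, 0.3, 0.7]
opening: 0.0008
```

Emit:
{"fn": "jog_arm", "kwargs": {"commands": [{"x": 0.2,"y": 0,"z": 0,"roll": 0},{"x": 0.1,"y": 0,"z": 0,"roll": 0},{"x": 0,"y": 0,"z": 0,"roll": 0}]}}

```text
clock: 18.9
tool_pos: [0.4855, 0.099, -0.0179]
orientation: [180.0, -0.0, -89.9]
force: [-0.0, 0.0, -0.2]
opening: 0.0002
```

Emit:
{"fn": "jog_arm", "kwargs": {"commands": [{"x": 0.2,"y": 0,"z": 0,"roll": 0},{"x": 0.1,"y": 0,"z": 0,"roll": 0},{"x": 0,"y": 0,"z": 0,"roll": 0}]}}

```text
clock: 19.2
tool_pos: [0.4854, 0.0959, -0.0179]
orientation: [180.0, -0.0, -90.0]
force: [0.1, 0.6, -0.0]
opening: 0.0006
```

Emit:
{"fn": "jog_arm", "kwargs": {"commands": [{"x": 0.2,"y": 0,"z": 0,"roll": 0},{"x": 0.1,"y": 0,"z": 0,"roll": 0},{"x": 0,"y": 0,"z": 0,"roll": 0}]}}

```text
clock: 19.5
tool_pos: [0.4856, 0.0931, -0.0178]
orientation: [-180.0, 0.0, -90.0]
force: [-0.5, 1.5, -0.3]
opening: 0.0003
```

Emit:
{"fn": "jog_arm", "kwargs": {"commands": [{"x": 0.2,"y": 0,"z": 0,"roll": 0},{"x": 0.1,"y": 0,"z": 0,"roll": 0},{"x": 0,"y": 0,"z": 0,"roll": 0}]}}

```text
clock: 19.8
tool_pos: [0.4859, 0.0906, -0.0178]
orientation: [-180.0, 0.0, -89.9]
force: [-0.4, 6.0, -1.3]
opening: 0.0006
```

Emit:
{"fn": "jog_arm", "kwargs": {"commands": [{"x": -0.5,"y": 0,"z": 0,"roll": 0},{"x": -0.7,"y": 0,"z": 0,"roll": 0},{"x": 0,"y": 0,"z": -3,"roll": 0},{"x": 0,"y": 0,"z": -4,"roll": -0.15},{"x": 0,"y": 0,"z": -4,"roll": -0.15},{"x": 0,"y": 0,"z": -1,"roll": -0.15},{"x": 0,"y": 0,"z": 0,"roll": -0.15},{"x": 0,"y": 0,"z": 0,"roll": -0.15},{"x": 0,"y": 0,"z": 0,"roll": -0.035},{"x": 0,"y": 0,"z": 0,"roll": 0}]}}

```text
clock: 20.8
tool_pos: [0.4852, 0.1022, 0.1021]
orientation: [180.0, -0.0, -44.9]
force: [-0.4, -0.7, 0.0]
opening: 0.0004
```

```bash
python3 -c "
from h import *; top('l')"
python3 - <<'E'
import cv2
a=cv2.imread('pics/ltop.png')[165:255,290:410]; cv2.imwrite('pics/l2.png',cv2.resize(a,None,fx=6,fy=6,interpolation=cv2.INTER_CUBIC))
E
```

```text
20.85 [0.48524367 0.10213317 0.10208783] [ 1.79963095e+02 -5.92384046e-04 -4.50218126e+01] [-0.71605033  0.63967144 -0.51244759]
```

View pics/l2.png

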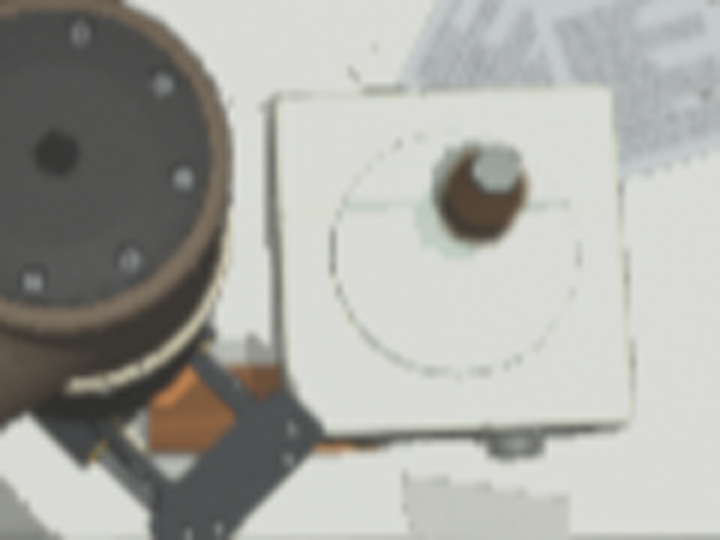

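Emit:
{"fn": "jog_arm", "kwargs": {"commands": [{"x": 2,"y": 2.1,"z": 0,"roll": 0},{"x": 2.5,"y": 2.7,"z": 0,"roll": 0},{"x": 2.5,"y": 2.7,"z": 0,"roll": 0},{"x": 0.1,"y": 0,"z": 1.5,"roll": 0},{"x": 0,"y": 0,"z": 1.5,"roll": 0},{"x": 0,"y": 0,"z": 1,"roll": 0},{"x": 0,"y": 0,"z": 0.4,"roll": 0},{"x": 0,"y": 0,"z": 0,"roll": 0},{"x": 0,"y": 0,"z": 0,"roll": 0}]}}

```text
clock: 21.75
tool_pos: [0.4831, -0.0008, 0.0585]
orientation: [-180.0, -0.0, -44.9]
force: [-0.6, -0.9, -0.5]
opening: 0.0004
```

Emit:
{"fn": "jog_arm", "kwargs": {"commands": [{"x": 0,"y": 0,"z": 0.1,"roll": 0},{"x": 0,"y": 0,"z": 0.1,"roll": 0},{"x": 0,"y": 0,"z": 0.1,"roll": 0},{"x": 0,"y": 0,"z": 0,"roll": 0}]}}

```text
clock: 22.15
tool_pos: [0.4827, -0.0011, 0.0552]
orientation: [-180.0, 0.0, -45.0]
force: [0.8, -0.0, 0.4]
opening: 0.0006
```

Emit:
{"fn": "jog_arm", "kwargs": {"commands": [{"x": 0,"y": 0,"z": 0.1,"roll": 0},{"x": 0,"y": 0,"z": 0.1,"roll": 0},{"x": 0,"y": 0,"z": 0,"roll": 0}]}}

```text
clock: 22.45
tool_pos: [0.4826, -0.0012, 0.053]
orientation: [180.0, 0.0, -45.0]
force: [-1.4, -0.2, -0.8]
opening: 0.0005
```

Emit:
{"fn": "jog_arm", "kwargs": {"commands": [{"x": 0,"y": 0,"z": 0.1,"roll": 0},{"x": 0,"y": 0,"z": 0.1,"roll": 0},{"x": 0,"y": 0,"z": 0,"roll": 0}]}}

```text
clock: 22.75
tool_pos: [0.4827, -0.0011, 0.051]
orientation: [180.0, 0.0, -45.0]
force: [-0.2, -0.1, -0.1]
opening: 0.0007
```

Emit:
{"fn": "jog_arm", "kwargs": {"commands": [{"x": 0,"y": 0,"z": 0.05,"roll": 0},{"x": 0,"y": 0,"z": 0.05,"roll": 0},{"x": 0,"y": 0,"z": 0,"roll": 0}]}}

```text
clock: 23.05
tool_pos: [0.4827, -0.0011, 0.0501]
orientation: [180.0, 0.0, -45.0]
force: [0.2, -0.6, 0.1]
opening: 0.0002
```

Emit:
{"fn": "jog_arm", "kwargs": {"commands": [{"x": 0,"y": 0,"z": 0.05,"roll": 0},{"x": 0,"y": 0,"z": 0.05,"roll": 0},{"x": 0,"y": 0,"z": 0,"roll": 0}]}}

```text
clock: 23.35
tool_pos: [0.4828, -0.0011, 0.0497]
orientation: [-180.0, -0.0, -44.9]
force: [-3.2, 0.3, 6.7]
opening: 0.0002
```

Emit:
{"fn": "jog_arm", "kwargs": {"commands": [{"x": 0,"y": 0,"z": 0.05,"roll": 0},{"x": 0,"y": 0,"z": 0.03,"roll": 0},{"x": 0,"y": 0,"z": 0,"roll": 0},{"x": 0,"y": 0,"z": 0,"roll": 0}]}}

```text
clock: 23.75
tool_pos: [0.4829, -0.0011, 0.0496]
orientation: [-180.0, -0.0, -44.9]
force: [-5.7, 1.1, 15.5]
opening: 0.0005
```

```bash
python3 -c "
from h import *; top('m')
o=ctrl.get_obs();print(o['force'],o['tool_pos'],o['moment'])"
python3 - <<'E'
import cv2
a=cv2.imread('pics/mtop.png')[165:255,290:410]; cv2.imwrite('pics/m2.png',cv2.resize(a,None,fx=6,fy=6,interpolation=cv2.INTER_CUBIC))
E
```

```text
23.8 [ 0.48288546 -0.00108368  0.04961252] [-1.79976116e+02 -2.66176548e-02 -4.49362818e+01] [-6.23722864  1.88684066 16.32610268]
[-6.23722864  1.88684066 16.32610268] [ 0.48288546 -0.00108368  0.04961252] [ 0.66209825  2.28124435 -0.01071459]
```

View pics/m2.png

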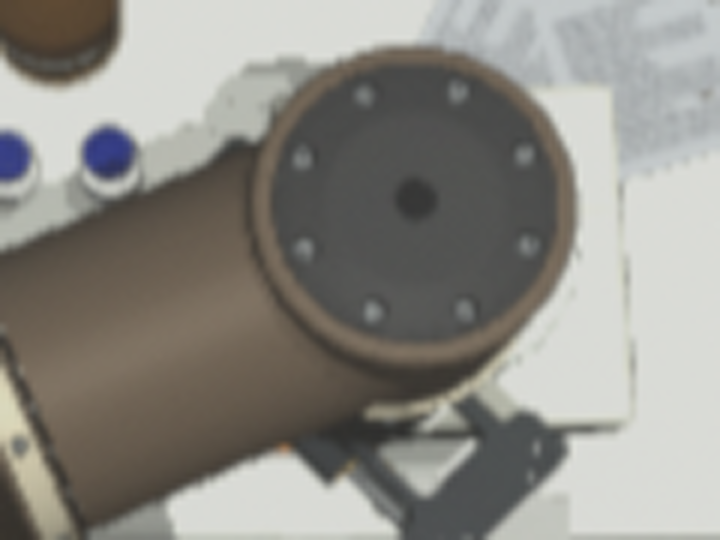

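Emit:
{"fn": "jog_arm", "kwargs": {"commands": [{"x": 0,"y": 0,"z": 0,"roll": 0},{"x": 0,"y": 0,"z": 0,"roll": 0},{"x": 0,"y": 0,"z": 0,"roll": 0},{"x": 0,"y": 0,"z": 0,"roll": 0},{"x": 0,"y": 0,"z": 0,"roll": 0},{"x": 0,"y": 0,"z": 0,"roll": 0},{"x": 0,"y": 0,"z": 0,"roll": 0},{"x": 0,"y": 0,"z": 0,"roll": 0}]}}

```text
clock: 24.6
tool_pos: [0.4829, -0.0011, 0.0496]
orientation: [-180.0, -0.0, -44.9]
force: [-5.1, 1.6, 16.4]
opening: 0.0004
```

```bash
python3 -c "
from h import *
shot('side','nside.png'); o=ctrl.get_obs();print(o['clock'],o['force'],o['tool_pos'])"
```

```text
24.65 [-6.57185888  1.69881334 15.35730994] [ 0.48288071 -0.00107433  0.04959304]
```

View pics/nside.png

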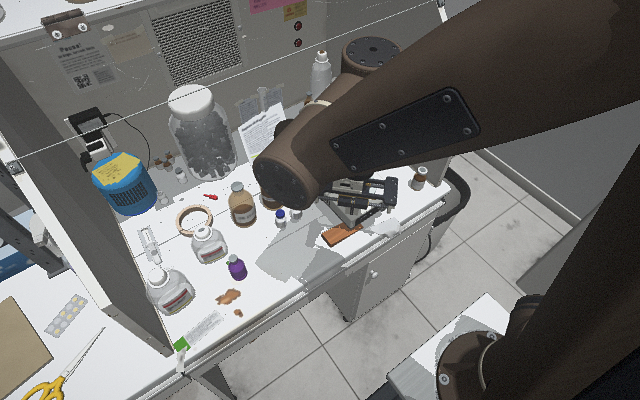

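```bash
python3 -c "
from h import *
print(ctrl.close_job()); o=ctrl.get_obs();print(o['clock'],o['force'],o['tool_pos'])"
```

```text
the job is handed in; nothing more can be done
None
the job is handed in; nothing more can be done
```

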